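# Open the paddle-latched spice cabinet

## Task

Open the little green steel spice cabinet: lift the red-barred paddle on its door until you feel it come onto its soft stop, which draws the hidden pawl back, keep it up while you swing the door wide open (55 degrees or more), then let go so that the paddle drops back and the door stays open. Be gentle with the latch: do not haul the paddle on past its stop, and do not tug the door while the pawl still holds it. Leave the tins inside and the things round the cabinet where they are.

Things in the scene. Friction and masses are not known exactly. Their poses are not given: they have to be found in the camera images.
- cabinet: Green steel spice cabinet, 140 deep (x) x 180 wide (y) x 170 mm high, standing firmly on four rubber feet. Origin: centre of its underside. Its front, with the white door, faces its own -x; z up. It will not shift. The range hood overhangs behind: its front edge is at world x 0.59, its underside at z 0.47, so keep the wrist low and in front of it.
- cab_door (a joint): Angle of the white door, rad: 0 shut, grows as it opens, stop at 1.5. Vertical hinge at the left edge seen from the front (cabinet's +y); the free edge swings out to the cabinet's -x, so seen from above the door turns clockwise (negative yaw). Friction (about 1.5 N at the bar) keeps it where it is left. The latched door has some 4 mm of play at the bar.
- door_hinge (a point): Point on the door's vertical hinge axis, 128 mm over the cabinet's underside (the height of the paddle's pivot). Fixed. The door is 174 wide, 154 high and 6 mm thick, its top edge 166 mm over the underside.
- paddle: Steel paddle with a red bar, on the door. Origin: on its pivot, 10 mm in front of the hinge plane, 96 mm from the hinge along the door, 128 mm above the underside. y along the level pivot, towards the hinge; at rest x points into the cabinet and z up; lifting tips z over by the lift angle (0 at rest, at most 1.0 rad). A spring holds it down: 1.7 N at the bar at rest, 3 N at 0.7 rad.
- paddle_pivot (a point): Centre of the paddle's level pivot pin, on the door. The hidden pawl is a pin 52 mm behind it that sinks as the paddle lifts. Once the door is open by 0.25 rad the pawl is clear of the catch and the paddle need not be held up; before that, let go and it springs back. Pad friction in the pinch adds 2 to 3 N to the spring.
- paddle_bar (a point): Centre of the red rubber bar, which does not slip in a grip: level rod, 15 mm diameter, 28 mm long (along y, parallel to the door), free all round, 55 mm from the pivot. At rest the arm droops 0.35 rad: the bar is 52 mm in front of the pivot and 19 mm below it. Pinch it by its two ends from straight above, fingers closing along y; it turns between the pads as it lifts.
- catch: Catch rail in the roof inside, 60 mm behind the front, hidden; the strike and a rubber stop hang on it. The strike's height differs per cabinet: the pawl clears it between 0.13 and 0.6 rad of lift and about 0.05 rad later (2.5 mm at the bar) meets the stop, about 4 N per mm of further lift. The catch must never take more than 12 N from the pawl, from lifting or from tugging the door.
- tin_blue: Small round spice tin with a blue lid, 50 mm diameter, 68 mm high, inside the cabinet. Origin: centre of its underside. Leave alone.
- tin_yellow: Small round spice tin with a yellow lid, 50 mm diameter, 62 mm high, inside the cabinet. Origin: centre of its underside. Leave alone.
- mug: White mug with yellow bands, 86x120x101 mm, left of the cabinet. Origin: centre of its underside. Leave alone.
- jam_jar: Jam jar with a red lid, 65 mm diameter, 97 mm high, left of the cabinet. Origin: centre of its underside. Leave alone.
- salt_shaker: Salt shaker, 44 mm diameter, 90 mm high, right of the cabinet. Origin: centre of its underside. Leave alone.
- lemon: Lemon, 78x55x56 mm, right of the cabinet. Origin: centre of its underside. Leave alone.
- garlic: Garlic bulb, 60x57x58 mm, on the worktop at the right. Origin: centre of its underside. Leave alone.

How it is judged (in metres and radians):
On the way, in this order (a step that is already met when the one before it is completed fails the run):
1. the paddle is lifted (more than 0.12 rad) with the door still shut (angle between paddle's own z axis and vertical above 0.12 rad and value of joint cab_door below 0.1 rad), for 0.2 s.
2. the door is swung open by more than 0.9 rad (value of joint cab_door above 0.9 rad), for 0.2 s.
At the end, for the whole second after the job is handed in: The door stands open by more than 0.9 rad and is at rest (under 0.05 rad/s), and the paddle has dropped back to within 0.1 rad of its rest position (value of joint cab_door above 0.9 rad and velocity of joint cab_door between -0.05 and 0.05 rad/s and angle between paddle's own z axis and vertical below 0.1 rad); the robot touches nothing.
It fails at once if the catch is overloaded: more than 12 N between the paddle's pawl and the catch (hauling on past the stop, or tugging the latched door) (contact force between catch and paddle above 12 N).
It fails at once if a tin in the cabinet is shifted by more than 20 mm (distance of any of tin_blue, tin_yellow from where it was at the start of the episode above 0.02 m).
It fails at once if a thing beside the cabinet is shifted by more than 30 mm (distance of any of mug, jam_jar, salt_shaker, lemon, garlic from where it was at the start of the episode above 0.03 m).
It also fails if it takes over 67 s, if anything falls off the work surface, if the arm or the gripper's body presses on something with over 40 N, if the wrist force passes 120 N, or if a joint passes its speed limit or range.

## Robot

A 6-joint arm with a two-finger parallel gripper is mounted at the origin on a cart in front of the work surface, level with it; the furniture and walls round the work are solid. World frame = base frame: x ahead of the robot, y to its left, z up, the work surface at z = 0. Lengths are in m, angles in degrees, forces in N, time in s.
With the tool pointing down it reaches from about 0.375 to 0.75 m from the base axis. Payload 9 kg.
Tool frame: the origin (TCP) lies where the fingers leave the gripper's body, on its centre line; the fingertips stand 73 mm ahead of it and the grasp point (between the pads) lies 54 mm ahead of it (robot.tip_reach is the distance from the TCP to the fingertips, in m); z points along the fingers, y is the line along which they close (so a half turn about z gives the same grasp; the last joint's range is limited). The gripper opens to 85 mm and grips with 20 to 120 N. Pads are 22 mm wide; open, the fingers measure 114 mm over their backs; the gripper's body (76 mm by 85 mm) begins 54 mm behind the grasp point. The pads swing forward as they close: fully open they stand 13 mm farther back than shut.
Start: joints at [-84.952, 5.964, 5.575, 89.605, 0, 77.527], TCP at [0.181, -0.572, 0.304] pointing down, gripper open.
Joint ranges: [-171.21, 171.21], [-48.23, 106.86], [-62.78, 66.21], [-105.2, 120.99], [-86.42, 89.51], [-180, 180]. Speed limits (degrees/s): [127.2, 127.2, 147.25, 180, 180, 180].

## Interface

Orientations are given as [roll, pitch, yaw] about the fixed x, y, z axes, in that order (R = Rz(yaw) Ry(pitch) Rx(roll)).
In Python, from plant import robot gives the robot as it stands. Calls block until the motion is done:
- robot.move_pose(position, orientation): joint-space move of the TCP to a pose.
- robot.line_to(position, vel=0.15, rotation=None, guard=None): straight line of the TCP; rotation=None keeps the orientation; vel is the mean speed in m/s. With guard (N) it stops when the force on the tool has changed by that much, and returns True; else False.
- robot.goto_joints(angles): joint-space move.
- robot.set_gripper(opening): finger opening in m; the grip force is fixed at half the most; returns when the fingers have stopped.
- robot.pause(seconds).
- robot.ik(position, orientation): joint angles nearest the present ones, or None.
- robot.observe(): the state.
- robot.grab_frame(name): name is "side" or "top"; returns the picture (420x560x3 uint8, blue, green, red); there is no depth.
- robot.get_calibration(name): a dict with "vertical_fov" (degrees; the focal length in pixels is half the picture's height over the tangent of half this angle, whatever the lens; pixels are square), "cx", "cy" (the principal point, pixels), "k1" (the pictures are not rectified: a ray, as slopes to the right and down, at radius r is drawn at 1 + k1 r^2 times it, then the intrinsics apply), "rvec" (rotation vector, rad) and "tvec" (3), from world to camera coordinates, as OpenCV has them. Camera axes: x right, y down, z forward; pixel columns grow to the right and rows downward; lengths in m; the calibration is good to about 2 mm. A picture is of the moment at which its call begins. get_calibration takes no time and is no camera call.
A pose or a line that the arm cannot do raises robot.IKError and nothing moves.
- robot.job_done(): hands the job in; it is judged then, once.
The state is a dict: "time": time; "q": joint angles; "qvel": joint speeds; "joint_torque": joint torques, N m; "tool_pos": TCP position; "tcp_rot": TCP orientation; "ft_force": force on the tool from outside, world axes, zero at the start; "torque": the same for the moment, N m; "gripper_width": finger opening in m; "gripper_force": force on a finger pad.
Only numpy, scipy, OpenCV 4.12 (cv2) and the standard library are available. Lean on these libraries where they do the work, as an engineer would, in place of code of your own. Each camera call takes 0.05 s, during which the arm holds its last target. There are 200 camera calls.

## Working session

There is one attempt and no reset: what is moved stays moved. The work goes in short steps, each a Python script; the robot and the scene stay as the last script left them, time stands still between calls to the robot, and variables do not carry over. Pictures are saved under pics/ and viewed, at most 10 in all, crops included, and the job is handed in when it is done.

```bash
mkdir -p pics; ls; python3 - <<'E'
from plant import robot
import cv2
for n in("side","top"):
    cv2.imwrite(f"pics/{n}0.png",robot.grab_frame(n)); print(robot.get_calibration(n))
o=robot.observe();print(o)
E
```

```text
pics
{'vertical_fov': 47.771496572487855, 'cx': 284.7863301149329, 'cy': 203.85914901576191, 'k1': -0.09102721741228068, 'rvec': array([ 2.20960412, -0.14655412,  0.04233236]), 'tvec': array([-0.56541635,  0.13213253,  1.55569349])}
{'vertical_fov': 56.917099449633604, 'cx': 279.11801659638127, 'cy': 211.86898956744548, 'k1': 0.029427432759938057, 'rvec': array([ 2.16200918, -2.11272519,  0.1673532 ]), 'tvec': array([-0.05596934,  0.55571383,  1.14390532])}
{'time': 0.1, 'q': array([-8.49530828e+01,  5.99623777e+00,  5.53395087e+00,  8.96052745e+01,
        1.19041211e-03,  7.75270753e+01]), 'qvel': array([ 0.00881711, -0.02074445,  0.10456205, -0.01277636, -0.07573121,
       -0.05105727]), 'joint_torque': array([ 5.43427072e-03, -5.58211434e+01,  5.04719639e+01,  1.30515880e-02,
       -1.72373429e-04, -1.44439980e-05]), 'tool_pos': array([ 0.18062081, -0.57195545,  0.3032128 ]), 'tcp_rot': array([-1.79934290e+02, -1.57541080e-02,  1.75198321e+01]), 'ft_force': array([1.17418581, 0.02703951, 0.22077546]), 'torque': array([-0.00016043, -0.00823312, -0.03190705]), 'gripper_force': 0.0, 'gripper_width': 0.08535978888001455}
```

View pics/side0.png

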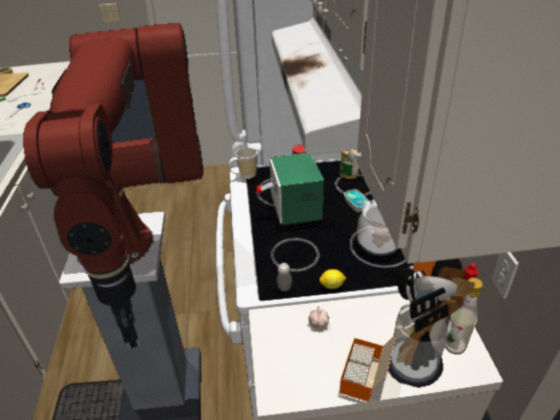

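View pics/top0.png

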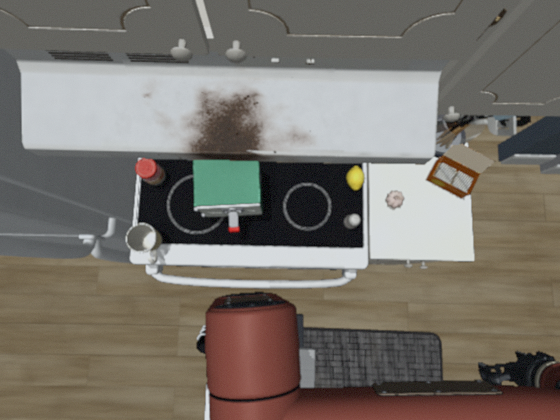

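The top picture shows the cabinet at about (228,188) with the bar at about (234,228). In the side picture it's at (297,188), with the bar near (262,188). I'll enlarge both.

```bash
python3 - <<'E'
import cv2
a=cv2.imread("pics/top0.png")[150:250,180:280]; b=cv2.imread("pics/side0.png")[145:230,245:330]
cv2.imwrite("pics/topc.png",cv2.resize(a,(600,600),interpolation=cv2.INTER_CUBIC))
cv2.imwrite("pics/sidec.png",cv2.resize(b,(595,595),interpolation=cv2.INTER_CUBIC))
E
```

```text
(no output)
```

View pics/topc.png

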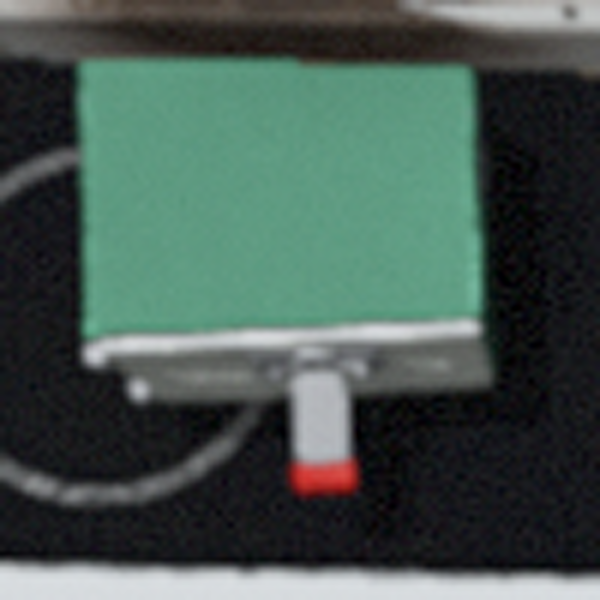

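View pics/sidec.png

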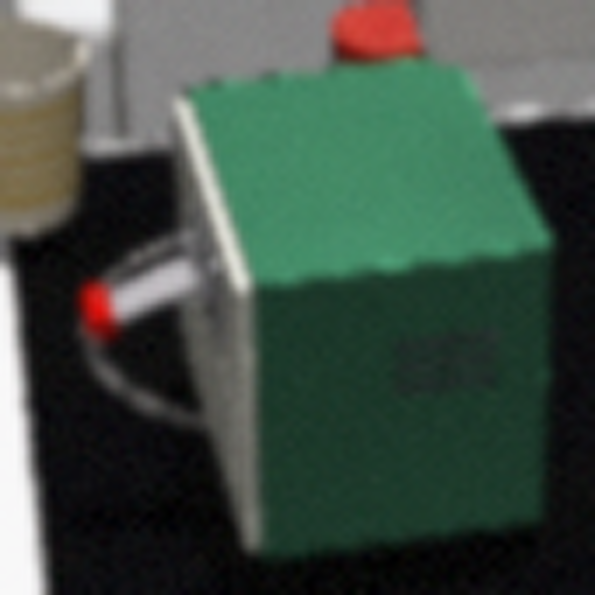

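```bash
cat > h.py <<'E'
import numpy as np, cv2
from plant import robot
from scipy.optimize import least_squares
def proj(n,P):
    c=robot.get_calibration(n); f=210/np.tan(np.radians(c["vertical_fov"]/2))
    K=np.array([[f,0,c["cx"]],[0,f,c["cy"]],[0,0,1]])
    X=cv2.Rodrigues(c["rvec"])[0]@np.array(P,float).T+c["tvec"].reshape(3,1)
    s=X[:2]/X[2]; s=s*(1+c["k1"]*(s**2).sum(0))
    return (f*s+np.array([[c["cx"]],[c["cy"]]])).T
E
python3 - <<'E'
from h import *
T=lambda u,v:((u+.5)/6-.5+180,(v+.5)/6-.5+150)
S=lambda u,v:((u+.5)/7-.5+245,(v+.5)/7-.5+145)
F=-.07;B=.07;W=.09;H=.17
top=[((F,W,H),T(84,337)),((F,-W,H),T(481,318))]
side=[((F,W,H),S(190,97)),((F,-W,H),S(250,285)),((B,-W,H),S(552,243)),((B,W,H),S(465,70)),((B,-W,0),S(543,522)),((F,-W,0),S(264,552))]
bar=lambda h:least_squares(lambda p:np.r_[(proj("top",[p])-T(323,477)).ravel(),(proj("side",[p])-S(98,310)).ravel()],[.4,0,.1])
def w(p,P):
    P=np.array(P);c,s=np.cos(p[3]),np.sin(p[3])
    return P@np.array([[c,s,0],[-s,c,0],[0,0,1]])+p[:3]
def res(p):
    return np.r_[(proj("top",w(p,[a for a,_ in top]))-[b for _,b in top]).ravel(),(proj("side",w(p,[a for a,_ in side]))-[b for _,b in side]).ravel()]
r=least_squares(res,[.5,.05,0,0],loss="soft_l1");p=r.x
print("cab",p[:3],np.degrees(p[3]));print(res(p).reshape(-1,2).round(2))
b=bar(0);print("bar",b.x,b.fun.round(2))
print("bar in cab",(b.x-p[:3])@np.array([[np.cos(p[3]),-np.sin(p[3]),0],[np.sin(p[3]),np.cos(p[3]),0],[0,0,1]]))
for q in((-.132,-.009,.109),(-.138,-.009,.109)):print("pred",w(p,[q]))
E
```

```text
cab [ 0.62571286  0.10608907 -0.00221549] 3.932023790945329
[[ 0.21 -0.36]
 [-0.46 -0.12]
 [-0.33 -1.9 ]
 [ 0.49 -0.15]
 [-0.04  0.43]
 [-0.53 -2.66]
 [-0.06  1.55]
 [-0.14  2.85]]
bar [0.49347553 0.08688518 0.10831597] [-0.   -0.02 -0.02  0.01]
bar in cab [-0.13324292 -0.01009079  0.11053146]
pred [[0.49464073 0.08805863 0.10678451]]
pred [[0.48865485 0.08764719 0.10678451]]
```

```bash
cat >> h.py <<'E'
YAW=3.93
def planar(a,v): a=np.radians(a); return np.array([np.cos(a)*v[0]-np.sin(a)*v[1],np.sin(a)*v[0]+np.cos(a)*v[1]])
def off(lift,door):  # bar relative to hinge (z rel. to pivot)
    a=.35-lift; r=planar(YAW-np.degrees(door),(-.010-.055*np.cos(a),-.096)); return np.r_[r,-.055*np.sin(a)]
BAR0=np.array([.494,.0872,.1078]); GR=.051
E
python3 - <<'E'
from h import *
def un(n,px,z): return least_squares(lambda p:(proj(n,[[p[0],p[1],z]])-px).ravel(),[.5,0]).x
for nm,px,z in(("mug rim",(145,236),.1),("mug right",(161,236),.1),("handle",(153,263),.07),("jar",(147,169),.097)):print(nm,un("top",px,z).round(3))
h=BAR0-off(0,0);print("hinge",h)
for d in(0,.3,.6,.9,1.0,1.1,1.2):
    b=h+off(.5,d)
    fr=h[:2]+planar(YAW-np.degrees(d),(0,-.174))
    print(d,b.round(3),"free edge",fr.round(3),np.array(robot.ik(b+[0,0,GR],[180,0,YAW-np.degrees(d)])).round(0))
print(robot.ik(BAR0+[0,0,.2],[180,0,YAW]))
robot.move_pose([.45,.08,.32],[180,0,YAW])
robot.line_to(BAR0+[0,0,.14],vel=.15)
o=robot.observe();print(o["time"],o["tool_pos"],o["ft_force"])
a=robot.grab_frame("top")[140:260,130:290];b=robot.grab_frame("side")[110:230,200:360]
cv2.imwrite("pics/ab.png",np.hstack([cv2.resize(x,(400,300),interpolation=cv2.INTER_CUBIC) if 0 else cv2.resize(x,(400,300)) for x in(a,b)]))
E
```

```text
mug rim [0.469 0.341]
mug right [0.47  0.296]
handle [0.393 0.322]
jar [0.668 0.352]
hinge [0.54894088 0.18720067 0.12665938]
0 [0.491 0.087 0.135] free edge [0.561 0.014] [ -5. -11. -23.  78.   0. 171.]
0.3 [0.464 0.109 0.135] free edge [0.509 0.018] [  -3.  -15.  -27.   78.    0. -169.]
0.6 [0.445 0.137 0.135] free edge [0.461 0.037] [   1.  -18.  -29.   79.    0. -149.]
0.9 [0.435 0.17  0.135] free edge [0.42 0.07] [   5.  -17.  -29.   79.    0. -127.]
1.0 [0.433 0.182 0.135] free edge [0.409 0.083] [   7.  -17.  -28.   79.    0. -120.]
1.1 [0.434 0.193 0.135] free edge [0.4   0.098] [   8.  -16.  -27.   78.    0. -113.]
1.2 [0.435 0.205 0.135] free edge [0.391 0.113] [  10.  -15.  -26.   78.    0. -106.]
[ -4.96179427 -11.20122945 -10.70964611  90.49158333   0.
 171.10820573]
3.3167 [0.49397032 0.08709741 0.24837858] [-0.03322433  0.15279196  0.14936892]
```

View pics/ab.png

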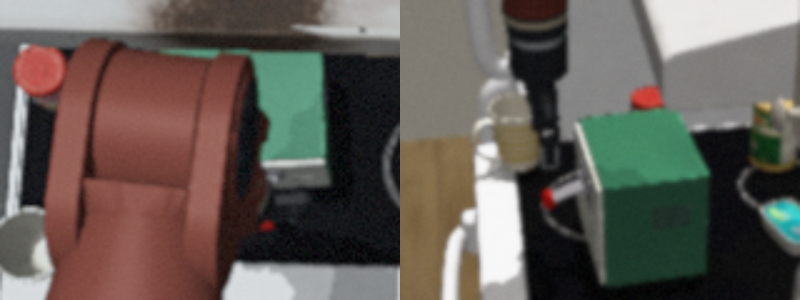

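The side crop shows the finger (548,160) straight above the bar (548,197), so the alignment is good. Joint 6 would run out of range during the swing, so I'll use the half-turned grasp instead.

```bash
python3 - <<'E'
from h import *
robot.line_to(BAR0+[0,0,.20])
q=np.array(robot.observe()["q"]); q[5]-=180; robot.goto_joints(q)
R=[180,0,YAW+180]
robot.line_to(BAR0+[0,0,.20],rotation=R)
print(robot.line_to(BAR0+[0,0,GR],vel=.08,guard=5))
def st():
    o=robot.observe();print(round(o["time"],2),o["tool_pos"].round(4),o["ft_force"].round(2),round(o["gripper_width"],4),round(o["gripper_force"],1))
st()
for w in(.045,.04,.036,.033): robot.set_gripper(w);st()
print(robot.observe()["q"].round(1),robot.observe()["tcp_rot"])
b=robot.grab_frame("side")[120:220,225:345]
a=robot.grab_frame("top")[180:280,180:300]
cv2.imwrite("pics/g.png",np.hstack([cv2.resize(x,(400,333)) for x in (a,b)]))
E
```

```text
False
8.88 [0.4942 0.0872 0.1592] [-0.37 -0.07 -0.19] 0.0855 0.0
9.36 [0.494  0.0872 0.1588] [-0.61  0.63 -1.19] 0.045 0.0
9.58 [0.494  0.0872 0.1588] [ 1.38 -0.41 -0.5 ] 0.0399 0.0
9.8 [0.494  0.0872 0.1588] [0.79 0.27 0.44] 0.0359 0.0
10.02 [0.494  0.0872 0.1588] [0.17 0.47 0.98] 0.0326 0.0
[ -5.  -10.  -25.2  74.8  -0.   -8.9] [ 1.79999908e+02 -7.68392909e-04 -1.76073368e+02]
```

View pics/g.png

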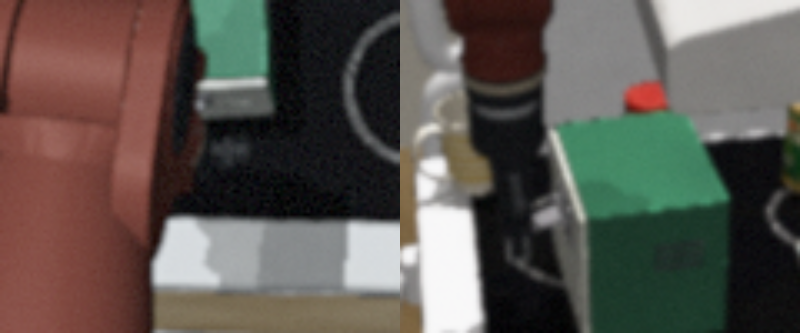

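```bash
cat >> h.py <<'E'
def ft(n=8):
    F=[]
    for _ in range(n): robot.pause(.012); F.append(robot.observe()["ft_force"])
    return np.mean(F,0)
E
python3 - <<'E'
from h import *
print("free",ft()); robot.set_gripper(.02)
o=robot.observe();print(o["time"],o["tool_pos"],o["gripper_width"],o["gripper_force"]);print(ft())
E
```

```text
free [-0.09401595  0.01893641 -0.11832932]
10.4 [0.49351799 0.08575274 0.15903418] 0.026806801791297262 58.59698832035065
[ -5.81101573 -10.17282288   5.10096772]
```

```bash
python3 - <<'E'
from h import *
t=BAR0+[0,0,GR]
for k in range(5):
    f=ft(10);o=robot.observe();print(round(o["time"],2),(t*1e3).round(2),(o["tool_pos"]*1e3).round(2),f.round(2))
    if np.abs(f).max()<1.2: break
    t=t+f*[.0001,.00013,.0001]; robot.line_to(t,vel=.02)
np.save("t.npy",t)
E
```

```text
10.55 [494.   87.2 158.8] [493.55  85.75 159.07] [ -5.98 -10.49   4.88]
10.88 [493.4   85.84 159.29] [493.27  85.44 159.23] [-2.25 -5.05  0.96]
11.22 [493.18  85.18 159.38] [493.19  85.27 159.32] [ 0.02 -1.49 -0.63]
11.55 [493.18  84.99 159.32] [493.21  85.18 159.32] [-0.08  0.57 -0.11]
```

```bash
python3 - <<'E'
from h import *
t0=np.load("t.npy");L=[];Fz=[];t=t0;cx=np.zeros(2)
l=0
while l<.68:
    l+=.0135
    t=t0+off(l,0)-off(0,0); robot.line_to(t,vel=.02)
    f=ft(5);L.append(l);Fz.append(-f[2])
    if len(L)%3==0 or l>.4:
        o=robot.observe();print(round(o["time"],2),round(l,3),f.round(2),((o["tool_pos"]-t)*1e3).round(2))
    if np.hypot(f[0],f[1])>6: print("lateral",f);break
    if len(L)>7:
        c=np.polyfit(L[3:-2],Fz[3:-2],1) if len(L)>14 else [0,np.mean(Fz[3:-2])]
        e=Fz[-1]-np.polyval(c,l)
        if e>2.2: print("stop",l,e);break
print(np.round(Fz,1)); np.save("lift.npy",l)
E
```

```text
12.43 0.041 [ 2.71  4.19 -6.48] [-0.13  0.18 -0.22]
lateral [ 3.35677712  5.03295653 -7.90879199]
[3.1 5.2 6.5 7.9]
```

```bash
python3 - <<'E'
from h import *
for k in range(3):
    o=robot.observe();print(round(o["time"],2),ft(10).round(2),(o["tool_pos"]*1e3).round(2),o["torque"].round(3),o["gripper_width"],o["gripper_force"],o["tcp_rot"].round(3),o["joint_torque"].round(1))
b=robot.grab_frame("side")[140:215,235:325]
cv2.imwrite("pics/l.png",cv2.resize(b,(720,600),interpolation=cv2.INTER_CUBIC))
E
```

```text
12.72 [ 3.68  4.64 -7.9 ] [492.05  85.11 161.75] [ 0.683 -0.384  0.041] 0.026936542328098112 59.44100797176361 [ 1.79967e+02 -2.80000e-02 -1.76067e+02] [ -2.  -44.   52.7   1.   -1.1   0.1]
12.8 [ 3.66  4.62 -7.67] [492.08  85.12 161.74] [ 0.616 -0.303  0.081] 0.026894400929812157 59.442463517189026 [ 1.79967e+02 -2.40000e-02 -1.76061e+02] [ -2.1 -44.   52.7   1.   -1.1   0.1]
12.88 [ 3.53  4.62 -7.72] [492.07  85.11 161.73] [ 0.614 -0.343  0.063] 0.026493101635826407 59.44263696670532 [ 1.79967e+02 -2.60000e-02 -1.76067e+02] [ -2.1 -43.9  52.7   1.   -1.1   0.1]
```

View pics/l.png

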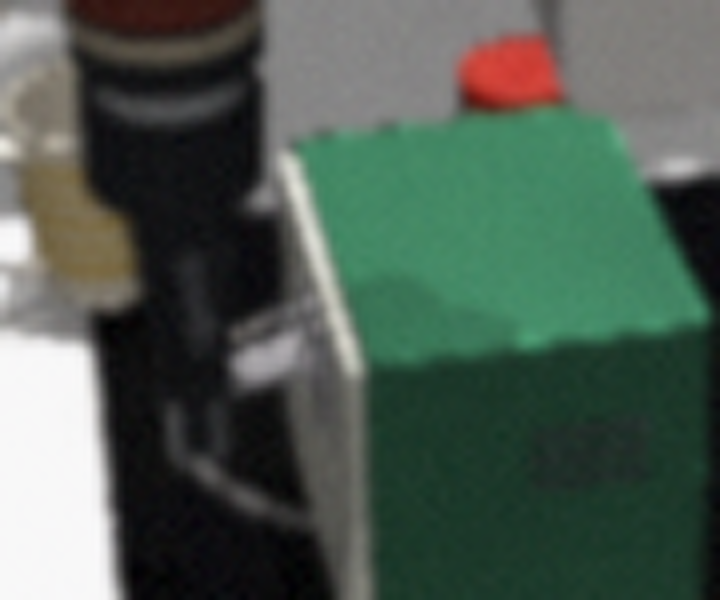

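The grip is sound, with the finger around the bar at (200,370). The sideways force is a radial mismatch, so I'll follow it compliantly in x and y while lifting.

```bash
python3 - <<'E'
from h import *
t0=np.load("t.npy");L=[];Fz=[];c=np.zeros(3);l=.054
f=ft(8);print(f)
for k in range(4):
    c[:2]+=f[:2]*.0001; robot.line_to(t0+off(l,0)-off(0,0)+c,vel=.02); f=ft(6); print(f.round(2))
while l<.68:
    l+=.0125
    c[:2]+=f[:2]*.0001
    t=t0+off(l,0)-off(0,0)+c; robot.line_to(t,vel=.02)
    f=ft(5);L.append(l);Fz.append(-f[2])
    if len(L)%3==0:
        o=robot.observe();print(round(o["time"],2),round(l,3),f.round(2),((o["tool_pos"]-t)*1e3).round(2),(c*1e3).round(2))
    if np.hypot(f[0],f[1])>6: print("lateral",f);break
    if Fz[-1]>11: print("high");break
    if len(L)>4:
        e=Fz[-1]-np.median(Fz[-6:-2]) -.05
        if e>2.2: print("stop",l,e);break
print(np.round(Fz,1),f,robot.observe()["time"]); np.save("lift.npy",np.r_[l,c])
E
```

```text
[ 3.5274183   4.53842048 -7.67145159]
[ 0.35  1.37 -8.54]
[-1.2  -0.35 -9.27]
[ -2.21  -1.67 -10.16]
[ -2.06  -0.86 -10.4 ]
high
[12.] [ -0.82331488  -0.31635246 -12.02289329] 14.575
```

```bash
python3 - <<'E'
from h import *
def st(s):
    f=ft(8);o=robot.observe();print(s,round(o["time"],2),f.round(2),(o["tool_pos"]*1e3).round(2),o["torque"].round(2),round(o["gripper_width"],5),round(o["gripper_force"],1))
st("now")
for w in(.0265,.027,.0275,.028,.029,.031): robot.set_gripper(w);st(w)
E
```

```text
now 14.64 [ -0.42  -0.07 -11.93] [491.93  85.26 162.76] [-0.33  0.63 -0.01] 0.02654 59.7
0.0265 14.93 [ -0.6   -0.02 -11.8 ] [491.89  85.25 162.77] [-0.3   0.62  0.06] 0.02647 59.7
0.027 15.21 [ -0.72   0.37 -12.1 ] [491.88  85.25 162.79] [-0.24  0.55  0.09] 0.02712 41.0
0.0275 15.49 [-1.87 -1.17 -7.68] [492.03  85.14 163.15] [-0.19  0.67  0.03] 0.02743 20.3
0.028 15.78 [ 0.39 -0.28  0.43] [492.96  85.16 164.06] [-0.11 -0.17 -0.06] 0.02807 0.5
0.029 16.06 [ 0.08  0.05 -0.01] [492.08  85.24 163.06] [ 0.03 -0.04 -0.02] 0.02885 0.0
0.031 16.34 [ 0.31  0.21 -0.18] [491.87  85.23 162.8 ] [0.04 0.02 0.01] 0.03098 0.0
```

Friction scales with grip, so the full 59 N squeeze was winding the bar up. I'll regrip lightly (about 20 N) and 2 mm further out.

```bash
cat > lift.py <<'E'
from h import *
import sys
t0=np.array([.4915,.0851,.1593])
robot.line_to(t0,vel=.03); robot.set_gripper(.0274)
for k in range(3):
    f=ft(6);o=robot.observe();print(round(o["time"],2),f.round(2),round(o["gripper_width"],5),round(o["gripper_force"],1))
    if abs(f).max()<1.5: break
    t0=t0+f*.0001; robot.line_to(t0,vel=.02)
L=[];Fz=[];c=np.zeros(3);l=0;reason="cap"
while l<.68:
    l+=.03 if l<.11 else .0135
    t=t0+off(l,0)-off(0,0)+c; robot.line_to(t,vel=.03)
    f=ft(4);L.append(l);Fz.append(-f[2])
    c[:2]+=(f[:2]-[np.clip(-f[2]*np.tan(.35-l),-1,1),0])*.00008
    if len(L)%3==0:
        o=robot.observe();print(round(o["time"],2),round(l,3),f.round(2),(c*1e3).round(2),round(o["gripper_force"],1))
    if np.hypot(f[0],f[1])>6: reason="lateral";break
    if Fz[-1]>10: reason="high";break
    if len(L)>7 and Fz[-1]-np.median(Fz[-6:-2])>2.2: reason="stop";break
print(reason,l,np.round(Fz,1),f,robot.observe()["time"]); np.save("lift.npy",np.r_[l,t])
E
python3 lift.py
```

```text
16.88 [-0.79 -0.69 -1.45] 0.02774 14.8
17.73 0.09 [-1.1   0.25 -5.76] [-0.28 -0.08  0.  ] 14.7
18.57 0.147 [-0.23  0.15 -5.22] [-0.55 -0.    0.  ] 14.7
19.43 0.188 [ 1.35  0.69 -5.36] [-0.48  0.1   0.  ] 14.6
20.27 0.228 [-0.19 -0.21 -5.28] [-0.54  0.06  0.  ] 14.6
21.12 0.269 [ 0.95  0.42 -5.82] [-0.6  0.1  0. ] 14.5
21.98 0.309 [ 0.27 -0.21 -6.51] [-0.58  0.08  0.  ] 14.5
stop 0.3225000000000002 [5.1 5.  5.8 5.5 5.2 5.2 5.6 5.  5.4 5.7 5.6 5.3 5.2 5.9 5.8 5.4 5.6 6.5
 8.6] [ 1.88911257  0.07388363 -8.64736473] 22.2583
```

It reached the soft stop at 0.32 rad, about 3 N over baseline. Next I'll swing the door with the same compliant correction.

```bash
cat > swing.py <<'E'
from h import *
d=np.load("lift.npy");l,t0=d[0],d[1:4]
h=t0-off(l,0);c=np.zeros(3);dr=0;k=0
while dr<1.12:
    dr+=.02 if dr<.12 else .07
    yaw=YAW+180-np.degrees(dr)
    robot.line_to(h+off(l,dr)+c,vel=.05,rotation=[180,0,yaw])
    f=ft(4);k+=1
    g=planar(-(YAW-np.degrees(dr)),f[:2])   # door frame: x tangential-ish, y along door
    u=off(l,dr)[:2];u=u/np.linalg.norm(u)
    c[:2]+=u*(f[:2]@u)*.0001
    tang=f[:2]@np.array([-u[1],u[0]])
    if k%2==1 or dr>1.1:o=robot.observe();print(round(o["time"],2),round(dr,2),"rad",round(f[:2]@u,2),"tan",round(tang,2),"z",f[2].round(2),"c",(c*1e3).round(2),"grip",round(o["gripper_force"],1))
    if abs(tang)>5 or np.linalg.norm(f)>14: print("ABORT",f,tang);break
E
python3 swing.py
```

```text
22.54 0.02 rad -1.27 tan 1.38 z -8.68 c [0.07 0.11 0.  ] grip 14.4
23.11 0.06 rad -0.09 tan 1.22 z -9.17 c [0.07 0.12 0.  ] grip 14.4
23.68 0.1 rad 0.69 tan -0.78 z -6.36 c [0.07 0.11 0.  ] grip 14.7
24.3 0.19 rad -0.3 tan -0.86 z -5.65 c [0.12 0.18 0.  ] grip 14.8
24.99 0.33 rad -2.42 tan -1.42 z -5.42 c [0.48 0.51 0.  ] grip 14.8
25.68 0.47 rad -0.77 tan -1.87 z -5.47 c [0.66 0.64 0.  ] grip 14.8
26.37 0.61 rad -0.83 tan -2.43 z -4.87 c [0.86 0.75 0.  ] grip 14.8
27.05 0.75 rad -0.8 tan -2.04 z -4.8 c [1.06 0.82 0.  ] grip 14.8
27.73 0.89 rad -1.34 tan -2.08 z -4.67 c [1.29 0.86 0.  ] grip 14.8
28.42 1.03 rad -0.45 tan -2.64 z -5.26 c [1.39 0.86 0.  ] grip 14.8
28.76 1.1 rad -0.43 tan -2.49 z -5.04 c [1.43 0.86 0.  ] grip 14.8
29.1 1.17 rad -0.7 tan -3.04 z -4.93 c [1.5  0.85 0.  ] grip 14.8
```

```bash
python3 - <<'E'
from h import *
robot.pause(.3)
l=np.load("lift.npy")[0];dr=1.17
p=robot.observe()["tool_pos"]
p=p+off(.02,dr)-off(l,dr); robot.line_to(p,vel=.04); print(ft())
robot.set_gripper(.05); print(ft())
robot.line_to(p+[0,0,.12],vel=.1,guard=6)
robot.line_to(p+[-.0,0,.17],vel=.15)
o=robot.observe();print(o["time"],o["tool_pos"],o["ft_force"])
q=np.array(o["q"]);q[0]-=70;robot.goto_joints(q)
a=robot.grab_frame("top")[140:270,120:290];b=robot.grab_frame("side")[120:240,220:377]
cv2.imwrite("pics/end.png",np.hstack([cv2.resize(x,(400,305)) for x in(a,b)]));print(robot.observe()["time"])
E
```

```text
[ 0.03765601 -1.23142538  0.7541013 ]
[ 0.12472123 -0.13871341  0.302428  ]
32.275 [0.43377452 0.19778828 0.32984935] [-0.06224024 -0.72889833 -0.8032942 ]
34.35
```

View pics/end.png

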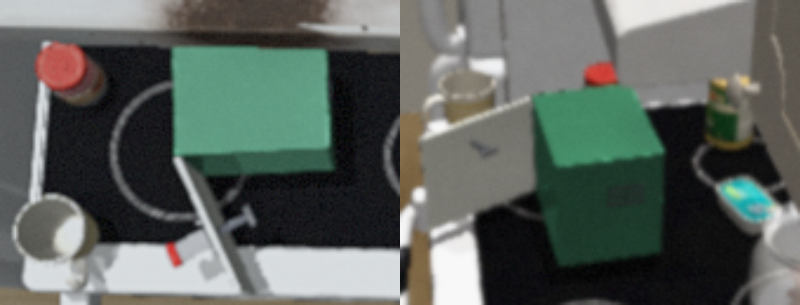

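The door is open about 65–70° (its edge runs from (178,158) to (248,290)). The paddle has dropped, the neighbouring things haven't moved and the arm is clear.

```bash
python3 -c "
from plant import robot
robot.pause(.3);print(robot.job_done())"
```

```text
the job is handed in; nothing more can be done
None
```

I handed the job in at about 35 s: the paddle was lifted onto its soft stop (about 0.32 rad, roughly 3 N on the stop), and the door was swung open about 67° and stayed there. The paddle dropped back, the neighbouring things in view hadn't moved, and the arm was clear. The first, too-tight grip was let go and redone lightly before the lift. No verdict was returned.

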